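Lay the blue clay stamp in the slanted V rest

ROBOT

A 6-joint arm with a two-finger parallel gripper is mounted at the origin on the work surface. World frame = base frame: x ahead of the robot, y to its left, z up, the work surface at z = 0. Lengths are in m, angles in rad, forces in N, time in s.
With the tool pointing down it reaches from about 0.35 to 0.875 m from the base axis. Payload 4.2 kg.
Tool frame: the origin (TCP) lies midway between the tips of the shut fingers; the grasp point (between the pads) lies bot.tcp_to_grasp behind it (bot.tcp_to_grasp is the distance from the TCP to the grasp point, in m); z points along the fingers, y is the line along which they close (so a half turn about z gives the same grasp; the last joint's range is limited). The gripper opens to 85 mm and grips with 20 to 120 N. Pads are 22 mm wide; open, the fingers measure 114 mm over their backs; the gripper's body (76 mm by 85 mm) begins 54 mm behind the grasp point. The pads swing forward as they close: fully open they stand 13 mm farther back than shut.
Start: joints at [1.453, 0.385, 0.008, 0, -1.194, -0.259], TCP at [0.23, 0.581, 0.231] pointing down, gripper open.
Joint ranges: [-3.14, 3.14], [-1.21, 2.06], [-1.07, 1.41], [-3.16, 2.05], [-2.99, -0.16], [-3.1, 3.1]. Speed limits (rad/s): [2.79, 2.79, 3.14, 3.14, 3.14, 3.14].

INTERFACE

Orientations are given as a rotation vector (axis times angle).
In Python, from workcell import bot gives the robot as it stands. The module is installed in compiled form; this text tells all that it offers.
- The arm moves only by the shell command python3 -m pendant 'ROWS' [FORCE]. ROWS is JSON, a list that holds one entry, the list of rows, each a list of 7 numbers: the shift along the tool's x, y, z in mm, then the turn, a rotation vector about the tool's x, y, z in rad, then the gripper's target within -1 to 1 (shut at 1, half-way at 0, fully open at -1). In form: [[[tx, ty, tz, wx, wy, wz, gripper], ...]]. A call has 1 to 8 rows; each row is the pose to reach, as a shift and turn from the pose commanded when the call began, along the tool's axes at that moment; what a row does not reach only later rows make up. A row lasts 1/8 s, in which the tool goes at most 62.5 mm and 10.7 degrees, less where a joint would pass 70% of its speed; a pose out of reach is approached as far as the arm can. A call with a gripper value outside its range is refused whole. The fingers move at their own pace and stop on an object; FORCE is the grip in N (left out, the last holds). Time passes only in rows, so rows that repeat a pose let the fingers close. It gives the time, the measured TCP pose, the force, the opening and the grip force at its end, in the units of the state.
- bot.read_state(): the state, without advancing time (a new reading comes with each control period).
- bot.read_camera(name): name is "side" or "top" or "wrist"; returns (picture, depth): 480x640x3 uint8, red, green, blue; 480x640 float32, m along the optical axis (not along the pixel's ray), 0 where there is no reading.
- bot.get_calibration(name): a dict with "K" (3x3 intrinsics, pixels), "R" (3x3) and "t" (3): a world point X has camera coordinates R X + t; the wrist camera has in their place "mount" (4x4, takes a point from camera to tool coordinates, whose origin is the TCP and whose axes are the flange's). Camera axes: x right, y down, z forward; pixel columns grow to the right and rows downward; lengths in m; the calibration is good to about 2 mm. A picture is of the moment at which its call begins: read the wrist's pose just before it. get_calibration takes no time and is no camera call.
- bot.finish_job(): hands the job in; it is judged then, once.
The state is a dict: "t": time; "joint_pos": joint angles; "qd": joint speeds; "joint_efforts": joint torques, N m; "position": TCP position; "ee_rot": TCP orientation; "contact_force": force on the tool from outside, world axes, zero at the start; "torque": the same for the moment, N m; "opening": finger opening in m; "grasp_force": force on a finger pad.
Only numpy, scipy, OpenCV 4.12 (cv2) and the standard library are available. Lean on these libraries where they do the work, as an engineer would, in place of code of your own. Each camera call takes 0.05 s, during which the arm holds its last target. There are 200 camera calls.

TASK

Take the blue-topped stamping stick by its upper end out of the dark wooden tool block, and lay it in the V-shaped groove of the slanted rest, blue end up and its foot down at the groove's stop, so that the potter can next take hold of it by the side. Let go of it there, and leave the red and the yellow stick standing in their holes.

Things in the scene. Friction and masses are not known exactly. Their poses are not given: they have to be found in the camera images.
- blue_stamp: The stamp to move: a straight round stick, 18 mm diameter, 160 mm long, 35 g, pale wood, its upper 45 mm blue. Origin: centre of its foot (lower end face); z axis along the stick to the blue end. Starts upright, leaning up to 3 degrees, in a loose 45 mm deep hole of a fixed dark block 70 x 260 x 55 mm, foot 10 mm, top 170 mm above the table. Three holes in a row, 85 mm apart, a stick in each.
- red_stamp: A stick of the same size with a red top, in another hole of the block; leave it there. Origin and z axis as for the blue one.
- yellow_stamp: A stick of the same size with a yellow top, in another hole of the block; leave it there. Origin and z axis as for the blue one.
- groove: Slanted aluminium V trough (90 degree V, 105 mm long, mouth 42 mm) fixed on a brown base. Origin: where a seated stick's foot centre lies, on the stop plate, 36 mm above the table. z: up along the groove, 40 degrees off upright, top leaning to the robot's right; x: straight out of its open side, up and left; y: level, across. A seated stick's top 55 mm stands free. A foot on the stop rim sticks.
Not all that is in view belongs to the job. Of the things that look like the part that bears groove, the smallest one is meant.

How it is judged:
By the outcome, as a careful person would: the job done as asked, in the order asked, and still so for the second after the job is handed in, with the robot touching nothing.
It also fails if it takes over 43 s, if anything falls off the work surface, if the arm or the gripper's body presses on something with over 40 N, if the wrist force passes 120 N, or if a joint passes its speed limit or range.

## Working session

There is one attempt and no reset: what is moved stays moved. The work goes in short steps, Python scripts to look and compute and a shell command to move; the robot and the scene stay as the last step left them, time stands still between calls to the robot, and variables do not carry over. Pictures are saved under pics/ and viewed, at most 10 in all, crops included, and the job is handed in when it is done.

```bash
mkdir -p pics
cat > h.py <<'E'
import numpy as np,cv2
from workcell import bot
from scipy.spatial.transform import Rotation as Ro
def grab(n):
    s=bot.read_state(); p,d=bot.read_camera(n); c=bot.get_calibration(n)
    K=np.array(c["K"])
    if n=="wrist":
        T=np.eye(4);T[:3,:3]=Ro.from_rotvec(s["ee_rot"]).as_matrix();T[:3,3]=s["position"]
        M=T@np.array(c["mount"])
    else:
        M=np.eye(4);R=np.array(c["R"]);M[:3,:3]=R.T;M[:3,3]=-R.T@np.array(c["t"])
    np.savez(f"{n}.npz",p=p,d=d,K=K,M=M)
    return p,d,K,M
def load(n):
    z=np.load(f"{n}.npz");return z["p"],z["d"],z["K"],z["M"]
def cloud(d,K,M):
    v,u=np.mgrid[:d.shape[0],:d.shape[1]]
    P=np.stack([(u-K[0,2])/K[0,0]*d,(v-K[1,2])/K[1,1]*d,d],-1)
    return P@M[:3,:3].T+M[:3,3]
def save(n,p): cv2.imwrite("pics/"+n+".png",p[:,:,::-1])
E
python3 - <<'E'
from h import *
for n in("top","side"):
    p,d,K,M=grab(n);save(n+"1",p);print(n,M[:3,3].round(3),M[:3,2].round(2))
s=bot.read_state();print(s,bot.tcp_to_grasp)
E
```

```text
top [0.297 0.024 1.083] [ 0.13 -0.   -0.99]
side [-0.058 -0.546  0.645] [ 0.5   0.62 -0.61]
{'t': 0.1, 'joint_pos': array([ 1.45260772e+00,  3.85493294e-01,  6.76731428e-03, -3.97878655e-04,
       -1.19402202e+00, -2.58601481e-01]), 'qd': array([-3.60544082e-06, -2.28580337e-03,  1.64046217e-03,  1.02780266e-03,
       -1.50940086e-03, -6.94837839e-04]), 'joint_efforts': array([-9.76023730e-04, -3.93322670e+01,  1.88928437e+01,  4.19799462e+00,
       -2.61430163e-03,  6.77414135e-06]), 'position': array([0.22976228, 0.5806756 , 0.23033015]), 'ee_rot': array([ 3.08402449e+00, -5.88222390e-01, -3.64209312e-04]), 'contact_force': array([-0.19689071,  0.33652156,  0.05981877]), 'torque': array([ 0.02549526, -0.00430498, -0.01571377]), 'grasp_force': 0.0, 'opening': 0.08517236970864726} 0.0187
```

View pics/top1.png

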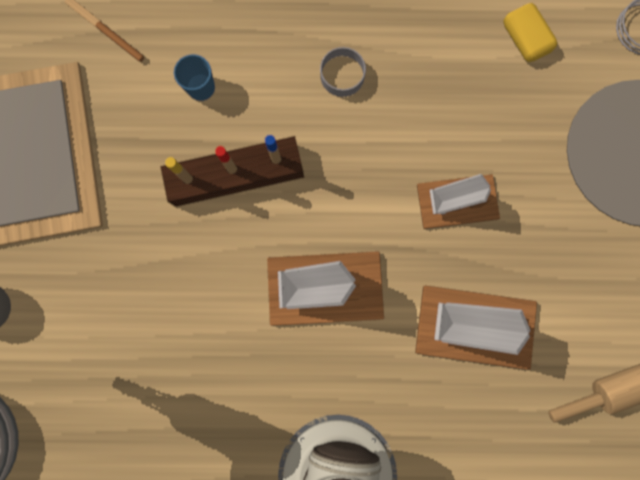

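View pics/side1.png

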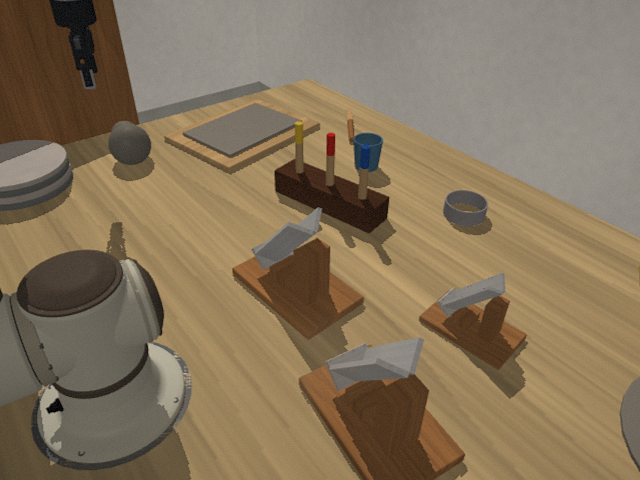

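Blue stick is at top (271,143) / side (365,157); it can't be confused with the blue cup at (195,75). There are three V rests, at top-view pixels (458,196), (316,287) and (482,328). The smallest is (458,196), side view (473,295). I'll check it in one crop and measure.

Run:
```python
from h import *
p,d,K,M=load("top");q,e,K2,M2=load("side")
a=cv2.resize(p[165:240,405:510],(800,571),interpolation=cv2.INTER_CUBIC)[:,:,:]
b=cv2.resize(q[265:375,410:535],(620,546),interpolation=cv2.INTER_CUBIC)
a=cv2.resize(a,(400,286)); b=cv2.resize(b,(400,352)); c=cv2.resize(p[125:185,235:310],(400,320),interpolation=cv2.INTER_CUBIC)
im=np.zeros((600,800,3),np.uint8);im[:286,:400]=a;im[:352,400:]=b;im[286:600,:400]=c[:314];save("crop",im)
for n,(p,d,K,M),(u0,u1,v0,v1) in(("top",load("top"),(410,505,170,232)),("side",load("side"),(415,530,268,370))):
    C=cloud(d,K,M)[v0:v1,u0:u1];I=p[v0:v1,u0:u1].astype(int)
    m=(np.ptp(I,axis=-1)<25)&(C[...,2]>.03)&(C[...,2]<.16)
    P=C[m];print(n,len(P),P.min(0).round(3),P.max(0).round(3))
    np.save(n+"_tr.npy",P)
for n in("top","side"):
    p,d,K,M=load(n);I=p.astype(int);C=cloud(d,K,M)
    for nm,m in(("blue",(I[...,2]>I[...,0]+60)&(I[...,2]>I[...,1]+40)),("red",(I[...,0]>I[...,1]+90)&(I[...,0]>I[...,2]+80)&(I[...,1]<60))):
        m=m&(C[...,2]>.11)&(C[...,2]<.2);P=C[m];print(n,nm,len(P),P.mean(0).round(4) if len(P) else 0,P.min(0).round(3),P.max(0).round(3))
```

```text
top 1473 [ 0.483 -0.265  0.03 ] [ 0.54  -0.173  0.122]
side 1262 [ 0.277 -0.309  0.03 ] [ 0.542 -0.176  0.159]
top blue 70 [0.5819 0.1203 0.1694] [0.574 0.113 0.164] [0.59  0.127 0.173]
top red 73 [0.562  0.203  0.1697] [0.554 0.195 0.167] [0.57  0.21  0.173]
side blue 114 [0.5813 0.115  0.1538] [0.574 0.109 0.125] [0.592 0.125 0.171]
side red 45 [0.5613 0.1981 0.1574] [0.555 0.193 0.127] [0.57  0.207 0.171]
```

View pics/crop.png

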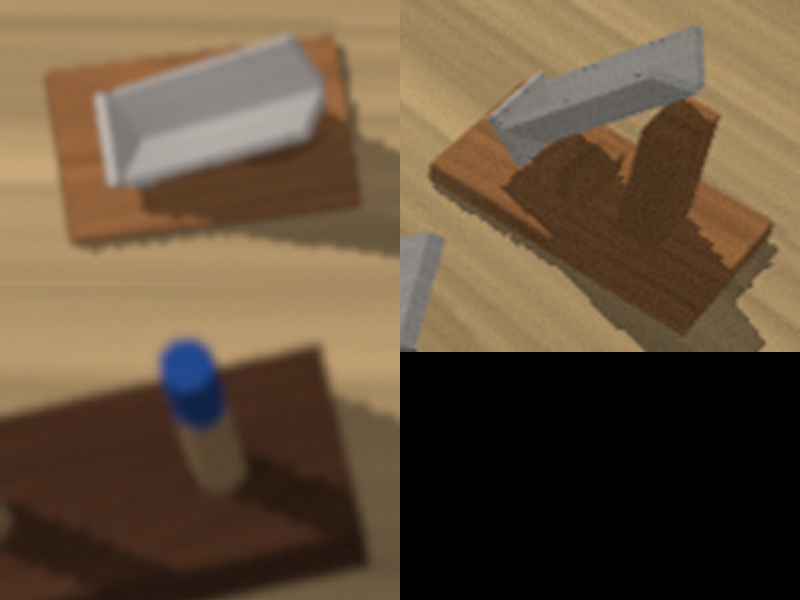

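The crop confirms the small trough: its stop is at the left (crop 115,140), it rises to the right, and it opens upward. The blue stick stands at the right end of the block. Next I'll fit the groove pose.

```bash
cat > fit.py <<'E'
from h import *
from scipy.optimize import least_squares
def axes(psi,t=np.radians(40)):
    h=np.array([np.sin(psi),-np.cos(psi),0]); z=np.sin(t)*h+[0,0,np.cos(t)]; x=-np.cos(t)*h+[0,0,np.sin(t)]
    return np.stack([x,np.cross(z,x),z],1)
def fit(P):
    def f(q):
        L=(P-[q[0],q[1],.036])@axes(q[2]); v=(L[:,0]+.0127-abs(L[:,1]))/2**.5
        w=abs(np.where(L[:,2]>.003,v,np.minimum(abs(v),abs(L[:,2]))))
        return w
    return min((least_squares(f,[x0,y0,ps],loss='soft_l1',f_scale=.001,x_scale=.01) for x0 in(.49,.51) for y0 in(-.18,-.20,-.16) for ps in(0,.15,.3)),key=lambda r:r.cost)
if __name__=="__main__":
    P=np.load("top_tr.npy");r=fit(P);print(r.x.round(4),r.cost,abs(r.fun).mean())
    L=(P-[r.x[0],r.x[1],.036])@axes(r.x[2]);print(np.percentile(L,[1,5,50,95,99],axis=0).round(4))
    print(axes(r.x[2]).round(3))
    s=bot.read_state()
E
python3 fit.py
```

```text
[ 0.5077 -0.1881  0.1414] 0.0011815768493064354 0.0013268687190424783
[[-0.0137 -0.0232 -0.0036]
 [-0.0112 -0.0208 -0.0012]
 [ 0.0006 -0.0023  0.0506]
 [ 0.0105  0.0222  0.1021]
 [ 0.014   0.0241  0.1049]]
[[-0.108 -0.99   0.091]
 [ 0.758 -0.141 -0.636]
 [ 0.643  0.     0.766]]
```

```bash
python3 -m pendant '[[[0,0,-60,0,0,0,-1],[60,-10,-60,0,0,0.18,-1],[120,-20,-60,0,0,0.36,-1],[180,-30,-60,0,0,0.54,-1],[240,-40,-60,0,0,0.72,-1],[300,-60,-60,0,0,0.9,-1],[300,-60,-60,0,0,0.95,-1]]]' 40
```

```text
t: 0.98
position: [0.535, 0.5246, 0.2874]
ee_rot: [2.464, -1.942, 0.0]
contact_force: [0.0, 0.3, 0.1]
opening: 0.0855
grasp_force: 0.0
```

```bash
cat > go.py <<'E'
import sys
from h import *
def rel(pos,R):
    s=bot.read_state();R0=Ro.from_rotvec(s["ee_rot"])
    print("shift mm",(R0.inv().apply(np.array(pos)-s["position"])*1000).round(1),"turn",(R0.inv()*Ro.from_matrix(R)).as_rotvec().round(3),"j",s["joint_pos"].round(2))
G=np.array([.5077,-.1881,.036]);PS=.1414
def toolR(psi,t):  # tool z = -stick axis, tool y = groove y
    h=np.array([np.sin(psi),-np.cos(psi),0]);z=-(np.sin(t)*h+[0,0,np.cos(t)]);y=-np.array([np.cos(psi),np.sin(psi),0])
    return np.stack([np.cross(y,z),y,z],1)
E
python3 -c "
from go import *
rel([.582,.118,.235],toolR(PS,0))"
```

```text
shift mm [406.2  49.1  53.7] turn [ 0.003 -0.003  0.094] j [ 0.99  0.59  0.48 -0.   -1.47 -0.75]
```

```bash
python3 -m pendant '[[[60,8,0,0,0,0.05,-1],[120,16,0,0,0,0.09,-1],[180,24,0,0,0,0.09,-1],[240,32,0,0,0,0.09,-1],[300,40,0,0,0,0.09,-1],[360,45,20,0,0,0.09,-1],[406,49,45,0,0,0.094,-1],[406,49,45,0,0,0.094,-1]]]'
python3 - <<'E'
from go import *
from fit import *
p,d,K,M=grab("wrist");save("w1",p)
I=p.astype(int);C=cloud(d,K,M)
m=(I[...,2]>I[...,0]+40)&(I[...,2]>I[...,1]+25)&(C[...,2]>.1)&(C[...,2]<.19)&(d>0)
P=C[m];print(len(P),P.min(0).round(4),P.max(0).round(4),"top",P[P[:,2]>.166].mean(0).round(4))
w=(np.hypot(C[...,0]-.582,C[...,1]-.118)<.03)&(C[...,2]>.065)&(C[...,2]<.165)
for a in np.arange(.06,.17,.02):
    Q=C[(np.hypot(C[...,0]-.582,C[...,1]-.118)<.03)&(C[...,2]>a)&(C[...,2]<a+.02)];print(a.round(2),len(Q),Q.mean(0).round(4) if len(Q) else 0)
rel([.582,.118,.13],toolR(PS,0))
E
```

```text
t: 1.98
position: [0.5802, 0.1173, 0.2436]
ee_rot: [2.373, -2.051, -0.005]
contact_force: [-0.1, 0.2, 0.0]
opening: 0.0852
grasp_force: 0.0
1353 [0.5756 0.1121 0.1274] [0.5926 0.1301 0.1706] top [0.5841 0.1206 0.1689]
0.06 129 [0.5844 0.1141 0.0702]
0.08 163 [0.5843 0.1141 0.0902]
0.1 194 [0.5845 0.1141 0.1106]
0.12 229 [0.5843 0.1141 0.1303]
0.14 303 [0.5845 0.1142 0.1504]
0.16 933 [0.584  0.1199 0.1683]
shift mm [  1.1  -1.1 115.1] turn [ 0.003 -0.001  0.006] j [ 0.47  0.32 -0.05 -0.   -1.2  -0.33]
```

View pics/w1.png

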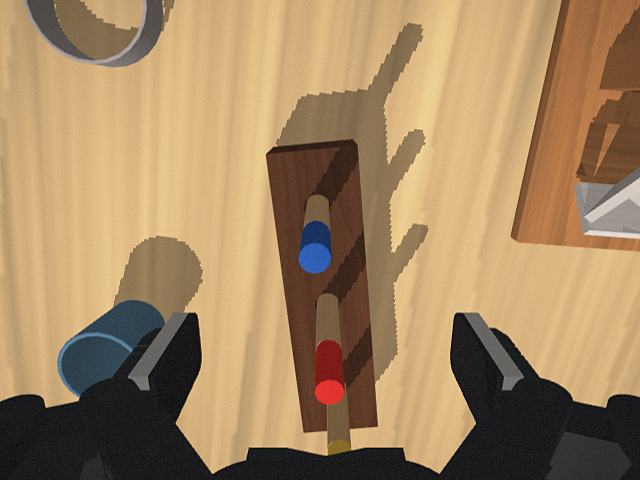

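```bash
python3 -m pendant '[[[0,-2,45,0,0,0,-1],[0,-2,90,0,0,0,-1],[0,-2,114,0,0,0,-1],[0,-2,114,0,0,0,1],[0,-2,114,0,0,0,1],[0,-2,114,0,0,0,1],[0,-2,114,0,0,0,1],[0,-2,114,0,0,0,1]]]' 40
```

```text
t: 3.02
position: [0.5843, 0.1213, 0.1338]
ee_rot: [-2.38, 2.047, -0.002]
contact_force: [-0.2, 0.3, 4.6]
opening: 0.0167
grasp_force: 39.3
```

```bash
python3 -m pendant '[[[0,0,-15,0,0,0,1],[0,0,-40,0,0,0,1],[0,0,-80,0,0,0,1],[0,0,-125,0,0,0,1],[0,0,-170,0,0,0,1],[0,0,-190,0,0,0,1],[0,0,-190,0,0,0,1]]]' 40
python3 - <<'E'
from go import *
rel(G+[0.03,-.1,.35],toolR(PS,np.radians(40)))
E
```

```text
t: 3.9
position: [0.5837, 0.121, 0.3247]
ee_rot: [-2.379, 2.047, -0.002]
contact_force: [-0.3, -0.2, -0.6]
opening: 0.0172
grasp_force: 39.3
shift mm [397.6 106.3 -62.2] turn [-0.001 -0.697  0.009] j [ 0.48  0.29  0.09  0.   -1.38 -0.33]
```

Run:
```python
from go import *
A=toolR(PS,np.radians(40));z=-A[:,2];x=-A[:,0] 
print(x,z)
gx=np.cross(A[:,1],z);print(gx)
rel(G+gx*.08+z*(.124+.03),A)
```

```text
[-0.10795809  0.75839906  0.64278761] [ 0.09058759 -0.63637237  0.76604444]
[-0.10795809  0.75839906  0.64278761]
shift mm [332.2 122.  118.5] turn [-0.001 -0.697  0.009] j [ 0.48  0.29  0.09  0.   -1.38 -0.33]
```

```bash
python3 -m pendant '[[[50,15,0,0,-0.1,0,1],[100,35,0,0,-0.2,0,1],[150,55,0,0,-0.3,0,1],[200,75,10,0,-0.4,0,1],[250,95,30,0,-0.5,0,1],[300,112,60,0,-0.6,0.005,1],[332,122,90,0,-0.697,0.009,1],[332,122,90,0,-0.697,0.009,1]]]' 40
python3 - <<'E'
from go import *
for n in("top","side"):
    p,d,K,M=grab(n);save(n+"2",p)
p,d,K,M=load("side");q=load("top")[0]
im=np.concatenate([cv2.resize(p[130:370,330:640],(775,600))[:, :],],1);save("s2c",im)
A=toolR(PS,np.radians(40));z=-A[:,2];gx=np.cross(A[:,1],z)
rel(G+gx*.08+z*(.124+.03),A)
print(bot.read_state()["position"])
E
```

```text
t: 4.9
position: [0.5099, -0.2278, 0.2252]
ee_rot: [-1.948, 1.71, 0.732]
contact_force: [-0.9, 2.0, 0.2]
opening: 0.0171
grasp_force: 39.2
shift mm [16.1 -1.4 19.3] turn [ 0.004  0.001 -0.005] j [-0.46  0.52  0.26 -0.57 -1.73  0.63]
[ 0.51184191 -0.22569205  0.23059817]
```

View pics/s2c.png

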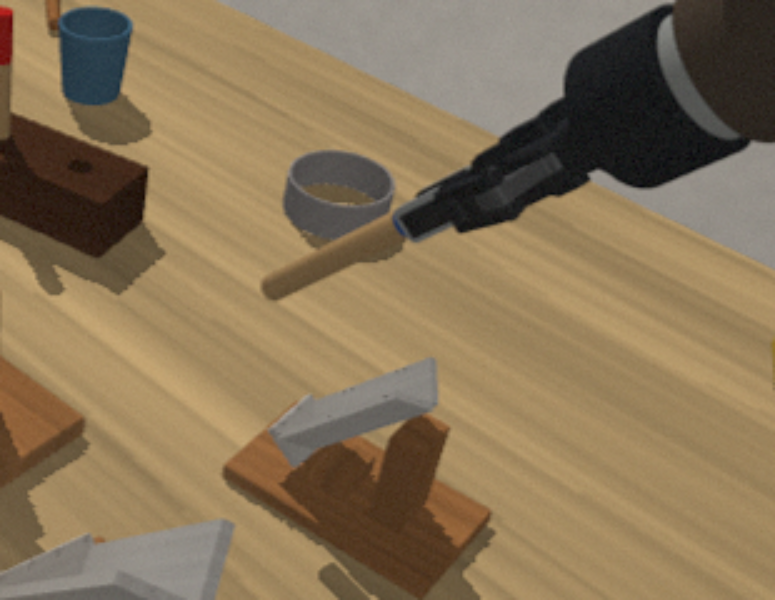

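View pics/top2.png

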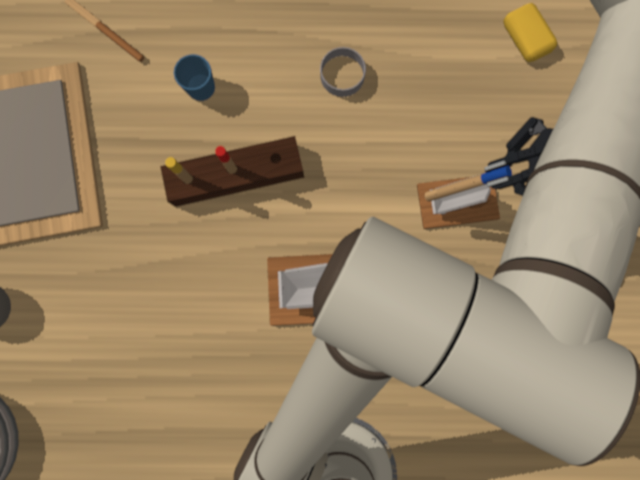

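The stick is held at the blue end, foot to the left above the small rest, and red and yellow are still standing. Next I'll measure the stick relative to the groove in the now-settled arm.

```bash
cat > meas.py <<'E'
from go import *
from scipy.optimize import least_squares
def meas(shift=0.03,dep=.124):
    A=toolR(PS,np.radians(40));z=-A[:,2];gx=np.cross(A[:,1],z);B=np.stack([gx,A[:,1],z],1)
    Ps=[]
    for n in("top","side"):
        p,d,K,M=grab(n);s=bot.read_state();tl=(np.array(s["position"])-G)@B
        C=(cloud(d,K,M)-G)@B; L=C-tl  # groove-frame rel. to TCP
        I=p.astype(int); wood=(I[...,0]>I[...,2]+20)
        m=(d>0)&(abs(L[...,0])<.025)&(abs(L[...,1])<.025)&(L[...,2]>-.15)&(L[...,2]<-.015)&wood
        P=C[m];Ps.append(P);print(n,len(P),"foot z(1%)",np.percentile(P[:,2],1).round(4))
    for P in Ps+[np.concatenate(Ps)]:
        q=P[P[:,2]>np.percentile(P[:,2],8)]; zm=q[:,2].mean()
        f=lambda a:np.hypot(q[:,0]-a[0]-a[2]*(q[:,2]-zm),q[:,1]-a[1]-a[3]*(q[:,2]-zm))-.009
        r=least_squares(f,[tl[0],tl[1],0,0],loss='soft_l1',f_scale=.001)
        a=r.x;zf=np.percentile(P[:,2],1)
        print("foot xy mm",((a[:2]+a[2:]*(zf-zm))*1e3).round(1),"slope deg x,y",np.degrees(a[2:]).round(2),"res",abs(r.fun).mean().round(4))
    s=bot.read_state();print("tcp groove mm",((np.array(s["position"])-G)@B*1e3).round(1));rel(s["position"],A)
    print("tool axes in groove",(B.T@Ro.from_rotvec(s["ee_rot"]).as_matrix()).round(3).tolist())
if __name__=="__main__":meas()
E
python3 meas.py
```

```text
top 582 foot z(1%) 0.052
side 640 foot z(1%) 0.054
foot xy mm [95.2  3.3] slope deg x,y [ 0.14 -0.29] res 0.0008
foot xy mm [96.   0.9] slope deg x,y [ 0.24 -0.02] res 0.0007
foot xy mm [95.6  1.6] slope deg x,y [ 0.19 -0.1 ] res 0.001
tcp groove mm [9.870e+01 1.000e-01 1.748e+02]
shift mm [0. 0. 0.] turn [ 0.002 -0.002  0.   ] j [-0.45  0.52  0.26 -0.57 -1.73  0.63]
tool axes in groove [[-1.0, -0.0, -0.002], [-0.0, 1.0, 0.002], [0.002, 0.002, -1.0]]
```

```bash
python3 -m pendant '[[[25,-3,15,0,0,0,1],[50,-3,30,0,0,0,1],[70,-3,42,0,0,0,1],[80,-3,44,0,0,0,1],[80,-3,44,0,0,0,1],[80,-3,44,0,0,0,1],[80,-3,44,0,0,0,1]]]' 40
python3 meas.py
```

```text
t: 5.98
position: [0.5202, -0.2579, 0.1482]
ee_rot: [-1.961, 1.701, 0.712]
contact_force: [-0.1, 0.3, -0.1]
opening: 0.0168
grasp_force: 39.2
top 390 foot z(1%) 0.0244
side 618 foot z(1%) -0.0046
foot xy mm [15.9 -2.3] slope deg x,y [0.79 0.8 ] res 0.0027
foot xy mm [16.  -2.2] slope deg x,y [0.23 0.03] res 0.001
foot xy mm [15.4 -2.5] slope deg x,y [0.72 0.34] res 0.0019
tcp groove mm [ 17.8  -2.4 131.3]
shift mm [0. 0. 0.] turn [ 0.002 -0.002 -0.001] j [-0.49  0.64  0.24 -0.54 -1.63  0.73]
tool axes in groove [[-1.0, 0.001, -0.002], [0.001, 1.0, 0.002], [0.002, 0.002, -1.0]]
```

```bash
python3 -m pendant '[[[4,0,0,0,0,0,1],[8,0,0,0,0,0,1],[11,0,0,0,0,0,1],[12.5,0,0,0,0,0,1],[12.5,0,0,0,0,0,1],[12.5,0,0,0,0,0,1]]]' 40
python3 - <<'E'
from go import *
for n in("side","top"):
    p,d,K,M=grab(n)
    if n=="side": im=np.zeros((600,800,3),np.uint8); im[:,:400]=cv2.resize(p[230:350,410:490],(400,600),interpolation=cv2.INTER_CUBIC)
    else: im[:300,400:]=cv2.resize(p[165:240,410:510],(400,300),interpolation=cv2.INTER_CUBIC)
p,d,K,M=grab("wrist");im[300:,400:]=cv2.resize(p,(400,300));save("c3",im)
E
```

```text
t: 6.82
position: [0.5212, -0.2673, 0.1392]
ee_rot: [-1.96, 1.702, 0.715]
contact_force: [0.3, 0.0, 0.2]
opening: 0.0168
grasp_force: 39.2
```

View pics/c3.png

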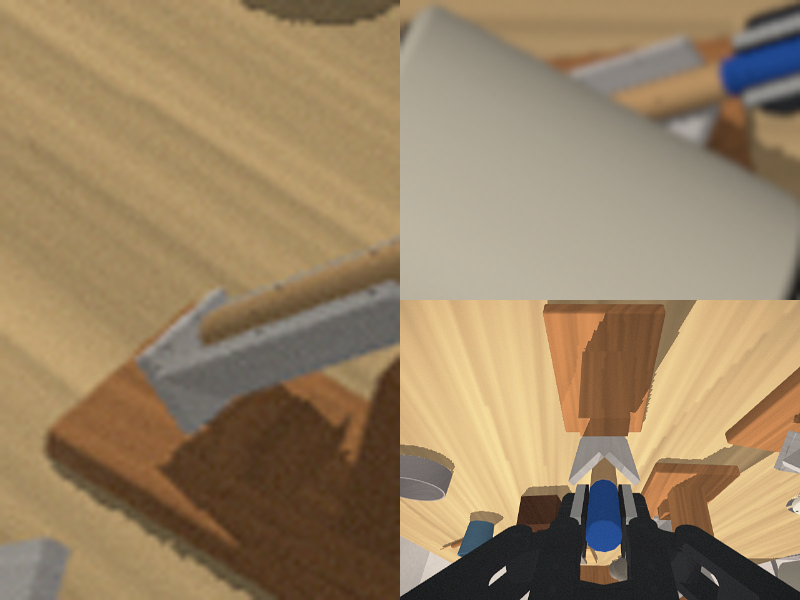

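The stick lies in the V (left crop, foot at 205,320, just short of the stop at 190,300), with no contact force yet. I'll lower it until it touches.

```bash
python3 -m pendant '[[[1,0,0,0,0,0,1],[2,0,0,0,0,0,1],[2,0,0,0,0,0,1],[2,0,0,0,0,0,1]]]' 40;python3 -m pendant '[[[0.7,0,0,0,0,0,1],[1.5,0,0,0,0,0,1],[1.5,0,0,0,0,0,1]]]'
```

```text
t: 7.48
position: [0.5214, -0.2689, 0.1379]
ee_rot: [-1.96, 1.702, 0.715]
contact_force: [0.3, 0.2, -0.7]
opening: 0.0169
grasp_force: 39.2
t: 7.85
position: [0.5215, -0.27, 0.1369]
ee_rot: [-1.96, 1.702, 0.715]
contact_force: [-0.3, -0.1, -0.1]
opening: 0.0168
grasp_force: 39.2
```

```bash
python3 -m pendant '[[[1,0,0,0,0,0,1],[2,0,0,0,0,0,1],[2,0,0,0,0,0,1]]]';python3 -m pendant '[[[0.7,0,0,0,0,0,1],[1.5,0,0,0,0,0,1],[1.5,0,0,0,0,0,1]]]'; python3 -c "
from go import *
A=toolR(PS,np.radians(40));print(((bot.read_state()['position']-G)@A*1e3).round(1)*[-1,1,-1])"
```

```text
t: 8.22
position: [0.5214, -0.2708, 0.1362]
ee_rot: [-1.96, 1.7, 0.718]
contact_force: [-2.2, 2.2, 2.5]
opening: 0.017
grasp_force: 39.3
t: 8.6
position: [0.5214, -0.2712, 0.1359]
ee_rot: [-1.959, 1.699, 0.719]
contact_force: [-2.9, 5.5, 6.4]
opening: 0.0173
grasp_force: 39.4
[ -0.3  -1.9 130.6]
```

Contact with the V. I'll ease off, shift slightly toward +y, then slide down to the stop.

```bash
python3 -m pendant '[[[-1,1,0,0,0,0,1],[-1,1,2,0,0,0,1],[-1,1,3.5,0,0,0,1],[-1,1,5,0,0,0,1],[-1,1,5,0,0,0,1]]]';python3 -m pendant '[[[0,0,0.8,0,0,0,1],[0,0,1.6,0,0,0,1],[0,0,1.6,0,0,0,1]]]'; python3 -c "
from go import *
A=toolR(PS,np.radians(40));s=bot.read_state();print(((s['position']-G)@A*1e3).round(1)*[-1,1,-1],(s['contact_force']@A).round(1))"
```

```text
t: 9.22
position: [0.521, -0.2691, 0.1337]
ee_rot: [-1.962, 1.7, 0.712]
contact_force: [-0.4, 1.8, 10.2]
opening: 0.017
grasp_force: 39.8
t: 9.6
position: [0.5208, -0.2683, 0.1327]
ee_rot: [-1.962, 1.7, 0.711]
contact_force: [-1.4, 2.4, 11.2]
opening: 0.0169
grasp_force: 39.8
[-1.000e-01 -1.700e+00  1.263e+02] [-9.2  1.  -7. ]
```

```bash
python3 -m pendant '[[[-1,0,0,0,0,0,1],[-1,0,0,0,0,0,1]]]'
cat > st.py <<'E'
from go import *
A=toolR(PS,np.radians(40));s=bot.read_state();print(((s['position']-G)@A*1e3).round(1)*[-1,1,-1],(s['contact_force']@A).round(1),(s["torque"]@A).round(2))
E
python3 st.py; python3 -m pendant '[[[0,0,0.8,0,0,0,1],[0,0,1.5,0,0,0,1],[0,0,1.5,0,0,0,1]]]';python3 st.py
```

```text
t: 9.85
position: [0.5208, -0.2678, 0.1325]
ee_rot: [-1.961, 1.701, 0.711]
contact_force: [0.1, 1.9, 8.4]
opening: 0.017
grasp_force: 39.8
[  0.2  -1.7 125.8] [-6.8 -0.4 -5.2] [ 0.01 -0.6   0.01]
t: 10.22
position: [0.5206, -0.2667, 0.1313]
ee_rot: [-1.961, 1.701, 0.711]
contact_force: [-0.6, 1.2, 8.3]
opening: 0.0169
grasp_force: 39.7
[  0.2  -1.7 124.2] [-6.3  0.4 -5.5] [ 0.04 -0.65  0.  ]
```

It still slides with only friction force, so it isn't at the stop yet.

```bash
python3 -m pendant '[[[-0.5,0,0.8,0,0,0,1],[-0.5,0,1.6,0,0,0,1],[-0.5,0,1.6,0,0,0,1]]]';python3 st.py; python3 -m pendant '[[[0,0,0.8,0,0,0,1],[0,0,1.5,0,0,0,1],[0,0,1.5,0,0,0,1]]]';python3 st.py
```

```text
t: 10.6
position: [0.5205, -0.2659, 0.1305]
ee_rot: [-1.962, 1.702, 0.71]
contact_force: [-0.8, -0.2, 8.9]
opening: 0.0172
grasp_force: 40.0
[  0.3  -1.7 123. ] [-5.6  0.8 -6.9] [-0.06 -0.42 -0.01]
t: 10.98
position: [0.5205, -0.2659, 0.1304]
ee_rot: [-1.964, 1.702, 0.707]
contact_force: [0.0, -2.4, 12.4]
opening: 0.017
grasp_force: 40.3
[  0.3  -1.7 123. ] [ -6.2   0.3 -11.1] [-0.25 -0.58  0.04]
```

The foot is at the stop: z is blocked at 123.0, as predicted, and axial force is rising. I'll relax and release.

```bash
python3 -m pendant '[[[-0.5,0,-1,0,0,0,1],[-0.5,0,-1,0,0,0,1],[-0.5,0,-1,0,0,0,0.2],[-0.5,0,-1,0,0,0,-0.2],[-0.5,0,-1,0,0,0,-1],[-0.5,0,-1,0,0,0,-1],[-0.5,0,-1,0,0,0,-1],[-0.5,0,-1,0,0,0,-1]]]' 20; python3 -m pendant '[[[0,0,-10,0,0,0,-1],[0,0,-30,0,0,0,-1],[0,0,-60,0,0,0,-1],[0,0,-110,0,0,0,-1],[0,0,-160,0,0,0,-1],[0,0,-160,0,0,0,-1]]]'
python3 - <<'E'
from go import *
for n in("side","top"):
    p,d,K,M=grab(n)
    if n=="side": im=np.zeros((600,800,3),np.uint8); im[:,:400]=cv2.resize(p[230:380,420:520],(400,600),interpolation=cv2.INTER_CUBIC)
    else: im[:300,400:]=cv2.resize(p[120:240,150:310],(400,300),interpolation=cv2.INTER_CUBIC)
p,d,K,M=grab("wrist");im[300:,400:]=cv2.resize(p,(400,300));save("c4",im)
E
```

```text
t: 11.98
position: [0.5197, -0.264, 0.1288]
ee_rot: [-1.96, 1.702, 0.715]
contact_force: [0.4, -0.7, 0.4]
opening: 0.0852
grasp_force: 0.0
t: 12.72
position: [0.535, -0.3691, 0.255]
ee_rot: [-1.962, 1.705, 0.703]
contact_force: [0.3, 0.5, -0.3]
opening: 0.0855
grasp_force: 0.0
```

View pics/c4.png

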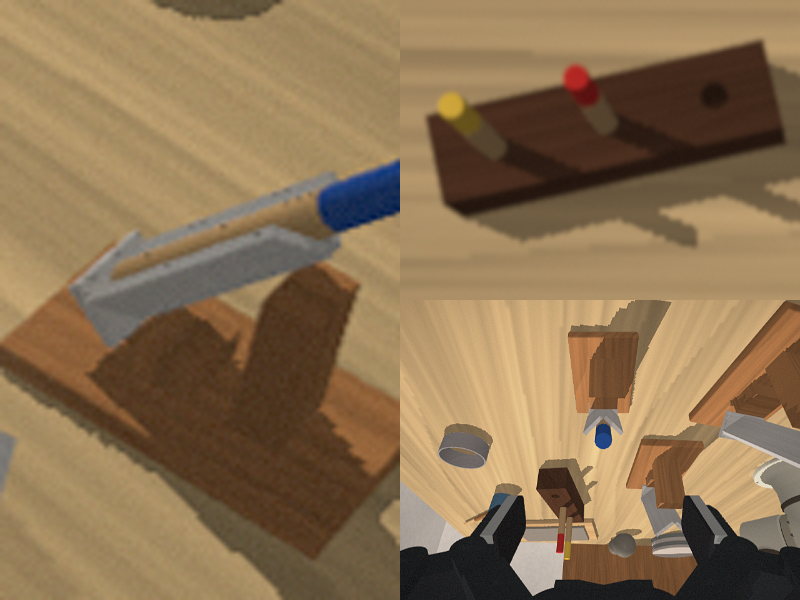

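The stick lies in the V with its blue end up, and red and yellow are standing. One numeric check of the seating before handing in.

Run:
```python
from go import *
from scipy.optimize import least_squares
A=toolR(PS,np.radians(40));B=A*[-1,1,-1]
for n in("side","wrist","top"):
    p,d,K,M=load(n);I=p.astype(int);L=(cloud(d,K,M)-G)@B
    near=(d>0)&(abs(L[...,0])<.03)&(abs(L[...,1])<.03)&(L[...,2]>-.01)&(L[...,2]<.18)
    P=L[near&(I[...,2]>I[...,0]+30)&(I[...,2]>I[...,1]+20)]
    W=L[near&(I[...,0]>I[...,2]+25)&(L[...,0]>-.002)&(abs(L[...,1])<.012)]
    print(n,len(P),len(W),"blue z",np.percentile(P[:,2],[2,98]).round(4) if len(P) else 0,"mean xy",P[:,:2].mean(0).round(4) if len(P) else 0,"wood z",np.percentile(W[:,2],[2,98]).round(4) if len(W) else 0)
    if len(W)>20: print("top-surface x by z",[(W[(W[:,2]>a)&(W[:,2]<a+.03)][:,0].max().round(4)) for a in(.01,.04,.07) if ((W[:,2]>a)&(W[:,2]<a+.03)).any()])
```

```text
side 355 282 blue z [0.1181 0.1608] mean xy [0.0007 0.0047] wood z [-0.0029  0.1152]
top-surface x by z [np.float64(0.0086), np.float64(0.009), np.float64(0.0087)]
wrist 885 7 blue z [0.1193 0.1598] mean xy [-0.0032 -0.0007] wood z [0.0922 0.1275]
top 67 1 blue z [0.1472 0.1611] mean xy [ 0.0054 -0.0006] wood z [-0.0029 -0.0029]
```

Seated: blue spans z 116–160 mm, and the stick's top surface is at x of about 9 mm along its whole length.

```bash
python3 -c "
from workcell import bot
print(bot.finish_job())"
```

```text
the job is handed in; nothing more can be done
None
```

The blue stick lies in the groove of the smallest rest, foot at the stop and blue end up, released with the gripper clear. The red and yellow sticks still stand in their holes, and I handed the job in about 13 s into the 43 s limit.

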